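# Get the funnel out from behind the canister and mill and set it in the jar

## Robot

A 6-joint arm with a two-finger parallel gripper is mounted at the origin on the work surface. World frame = base frame: x ahead of the robot, y to its left, z up, the work surface at z = 0. Lengths are in m, angles in rad, forces in N, time in s.
With the tool pointing down it reaches from about 0.375 to 0.975 m from the base axis. Payload 3.8 kg.
Tool frame: the origin (TCP) lies midway between the tips of the shut fingers; the grasp point (between the pads) lies 19 mm behind it; x points along the fingers, y is the direction in which the jaws open and shut, and the axes are right-handed (so a half turn about x gives the same grasp; the last joint's range is limited). The gripper opens to 88 mm and grips with 3 to 60 N. Pads are 18 mm wide; open, the fingers measure 123 mm over their backs; the gripper's body (75 mm by 187 mm) begins 45 mm behind the grasp point.
Start: joints at [1.292, 0.264, 1.604, -0, 1.274, -0.037], TCP at [0.162, 0.655, 0.218] pointing down, gripper open.
Joint ranges: [-2.63, 2.63], [-0.94, 2.18], [0.31, 2.57], [-1.31, 4.45], [0, 2.66], [-2.55, 2.55]. Speed limits (rad/s): [2.57, 2.57, 3.14, 3.14, 3.14, 3.14].

## Interface

Orientations are given as a rotation vector (axis times angle).
In Python, from cell import manip, inverse_kinematics, cams, order gives the robot as it stands. Calls block until the motion is done:
- manip.move_pose(position, orientation): joint-space move of the TCP to a pose.
- manip.move_linear(position, rate=0.15, rot=None): straight line of the TCP; rot=None keeps the orientation; rate is the mean speed in m/s.
- manip.set_joints(angles): joint-space move.
- manip.set_gripper(opening, force=None): finger opening in m; force is the grip in N (None keeps the last); returns when the fingers have stopped.
- manip.dwell(seconds).
- inverse_kinematics(position, orientation): joint angles nearest the present ones, or None.
- manip.state(): the state.
- cams.capture(name): name is "scene" or "top" or "wrist"; returns a dict with "image" (384x512x3 uint8, blue, green, red), "z_map" (384x512 float32, m along the optical axis (not along the pixel's ray), 0 where there is no reading), "intrinsics" (3x3 intrinsics, pixels), "k1" (the pictures are not rectified: a ray, as slopes to the right and down, at radius r is drawn at 1 + k1 r^2 times it, then the intrinsics apply), "position" and "orientation" of the camera in the world; the wrist camera has in their place "T_tool_cam" (4x4, takes a point from camera to tool coordinates, whose origin is the TCP and whose axes are the tool frame's). Camera axes: x right, y down, z forward; pixel columns grow to the right and rows downward; lengths in m; the calibration is good to about 2 mm. A picture is of the moment at which its call begins: read the wrist's pose just before it.
A pose or a line that the arm cannot do raises manip.IKError and nothing moves.
- order.close_job(): hands the job in, once; it reports no verdict.
The state is a dict: "clock": time; "joint_pos": joint angles; "joint_velocities": joint speeds; "tau": joint torques, N m; "tool_pos": TCP position; "tcp_rot": TCP orientation; "contact_force": force on the tool from outside, world axes, zero at the start; "moment": the same for the moment, N m; "gripper_width": finger opening in m.
Only numpy, scipy, OpenCV 4.12 (cv2) and the standard library are available. Lean on these libraries where they do the work, as an engineer would, in place of code of your own. Each camera call takes 0.05 s, during which the arm holds its last target. There are 200 camera calls.

## Task

Get the empty glass jar beside the tray ready for filling: take off its lid and lay it on the chopping board, and set the white funnel upright in the jar's mouth. The funnel is at the back of the bamboo tray, so first stand the tall canister and the pepper mill, which are in its way, on the chopping board too; once the funnel is in the jar, put the canister and the mill each back on exactly the spot it came from. Set things down gently, tip nothing over, and leave the two little pots on the tray where they are.

Things in the scene. Friction and masses are not known exactly. Their poses are not given: they have to be found in the camera images.
- canister_mid (a point): tall lidded glass canister two thirds full of brown lentils, loose, upright cylinder 62 mm in diameter (pale bamboo lid 60 mm) and 149 mm tall; the lid is a tight fit and stays on, so it may be lifted by glass or lid; 0.3 to 0.6 kg. It starts in the tray's front row. The point is its centre, 74.5 mm above its underside; z is up along its axis
- mill_mid (a point): turned dark wood pepper mill, loose, round, 176 mm tall with a small steel ball on top; foot 54 mm in diameter up to 28 mm high, waist 38 to 42 mm from 60 to 103 mm high, straight-sided head 48 mm in diameter from 116 to 150 mm high; 0.18 to 0.35 kg. It starts in the tray's front row beside the canister (either may be left or right). The point lies on its axis 82.5 mm above its underside; z is up along its axis
- funnel_mid (a point): small white plastic jar funnel, loose, 58 mm tall, about 40 g, standing spout-down on the tray behind the canister and the mill: spout 30 mm in outer diameter for the lowest 24 mm, cone from 24 to 40 mm, straight-sided collar 56 mm in diameter from 40 to 58 mm (the top). The point is its centre, 29 mm above the spout's lower end; z is up along its axis. Seated in the jar, its cone rests on the jar's rim and this point lies about 5 mm below the rim
- jar_mouth (a point): empty clear glass jar, loose, upright, 115 mm tall, body 76 mm in diameter, neck 52 mm outside and 46 mm inside diameter, 0.55 kg, on the counter to one side of the tray (left or right). The point is the centre of its mouth, level with the rim; z is up. At the start the lid is in the mouth
- lid_knob (a point): the jar's bamboo lid, loose, about 50 g, simply resting in the jar's mouth: cork plug 40 mm in diameter and 12 mm deep, above it a 58 mm disc 10 mm thick that lies on the rim, above that a round knob 24 mm in diameter and 24 mm tall, to lift it by. The point is the centre of the knob, 34 mm above the plug's underside and 12 mm below the knob's top; z is up
- board_top (a point): fixed wooden chopping board lying flat on the counter on the other side of the tray from the jar, 280 mm long (its x axis) by 170 mm wide (y) by 18 mm thick, empty at the start; the side area. The point is the centre of its upper face; z is up
- tray: fixed pale bamboo tray on the counter, 176 mm deep (x, front to back as seen by the robot) by 236 mm wide (y), outer rim 18 mm high and 6 mm thick, inner floor 8 mm above the counter. The origin is the centre of its underside. Canister and mill stand side by side in its front row (about 35 mm in front of its centre and 36 mm left and right), the funnel behind the gap between them, the two little pots in its back corners
- saltpot_mid (a point): little white ceramic salt pot with a cork lid, loose, 45 mm in diameter, 66 mm tall, in a back corner of the tray; to be left alone. The point is its centre, 33 mm up
- spicejar_mid (a point): little glass spice jar with brown spice and a steel lid, loose, 42 mm in diameter, 72 mm tall, in the other back corner of the tray; to be left alone. The point is its centre, 36 mm up
Not all that is in view belongs to the job. Leave any turquoise look-alike of the part that bears funnel_mid alone. Leave any purple look-alike of the part that bears lid_knob alone.

How it is judged:
On the way, in this order (a step that is already met when the one before it is completed fails the run):
1. the canister and the mill both stand upright on the chopping board, released, and the funnel has not been moved yet (x of canister_mid in the frame of board_top between -0.14 and 0.14 m and y of canister_mid in the frame of board_top between -0.085 and 0.085 m and z of canister_mid in the frame of board_top between 0.0625 and 0.0865 m and contact force between the fingers and canister below 0.05 N and linear speed of each of canister, mill below 0.03 m/s and angular speed of each of canister, mill below 0.3 rad/s and angle between each of canister_mid, mill_mid's own z axis and vertical below 0.15 rad and x of mill_mid in the frame of board_top between -0.14 and 0.14 m and y of mill_mid in the frame of board_top between -0.085 and 0.085 m and z of mill_mid in the frame of board_top between 0.0705 and 0.0945 m and contact force between the fingers and mill below 0.05 N and distance of funnel_mid from where it was at the start of the episode below 0.02 m), for 0.2 s.
2. the funnel sits in the mouth of the jar, released, while the canister and the mill are still away from their spots (horizontal distance between funnel_mid and jar_mouth below 0.01 m and z of funnel_mid in the frame of jar_mouth between -0.016 and 0.005 m and angle between funnel_mid's own z axis and vertical below 0.25 rad and angle between jar_mouth's own z axis and vertical below 0.1 rad and contact force between the fingers and funnel below 0.05 N and linear speed of funnel below 0.03 m/s and angular speed of funnel below 0.3 rad/s and distance of each of canister_mid, mill_mid from where it was at the start of the episode above 0.1 m), for 0.2 s.
At the end, for the whole second after the job is handed in: Funnel in the jar's mouth (10 mm, cone on the rim, tilt under 0.25 rad), jar upright; lid on the board; canister and mill upright within 15 mm of where they started, the two pots within 20 mm of theirs; all released and at rest (horizontal distance between funnel_mid and jar_mouth below 0.01 m and z of funnel_mid in the frame of jar_mouth between -0.016 and 0.005 m and angle between funnel_mid's own z axis and vertical below 0.25 rad and angle between jar_mouth's own z axis and vertical below 0.1 rad and contact force between the fingers and funnel below 0.05 N and linear speed of each of funnel, lid, canister, mill below 0.03 m/s and angular speed of each of funnel, lid, canister, mill below 0.3 rad/s and x of lid_knob in the frame of board_top between -0.14 and 0.14 m and y of lid_knob in the frame of board_top between -0.085 and 0.085 m and z of lid_knob in the frame of board_top between 0 and 0.045 m and contact force between the fingers and lid below 0.05 N and distance of each of canister_mid, mill_mid from where it was at the start of the episode below 0.015 m and angle between each of canister_mid, mill_mid's own z axis and vertical below 0.12 rad and contact force between the fingers and canister below 0.05 N and contact force between the fingers and mill below 0.05 N and distance of each of saltpot_mid, spicejar_mid from where it was at the start of the episode below 0.02 m); the robot touches nothing.
It fails at once if the canister, the mill or the jar is tipped over (more than 0.6 rad) (angle between any of canister_mid, mill_mid, jar_mouth's own z axis and vertical above 0.6 rad).
It fails at once if a little pot on the tray is knocked over or shoved more than 40 mm (angle between any of saltpot_mid, spicejar_mid's own z axis and vertical above 0.6 rad or distance of any of saltpot_mid, spicejar_mid from where it was at the start of the episode above 0.04 m).
It fails at once if the canister, the mill, the lid or the funnel is dropped: it falls at more than 0.6 m/s, out of the fingers ((linear speed of canister above 0.6 m/s and contact force between the fingers and canister below 0.05 N) or (linear speed of mill above 0.6 m/s and contact force between the fingers and mill below 0.05 N) or (linear speed of lid above 0.6 m/s and contact force between the fingers and lid below 0.05 N) or (linear speed of funnel above 0.6 m/s and contact force between the fingers and funnel below 0.05 N)).
It also fails if it takes over 141 s, if anything falls off the work surface, if the arm or the gripper's body presses on something with over 40 N, if the wrist force passes 120 N, or if a joint passes its speed limit or range.

## Working session

There is one attempt and no reset: what is moved stays moved. The work goes in short steps, each a Python script; the robot and the scene stay as the last script left them, time stands still between calls to the robot, and variables do not carry over. Pictures are saved under pics/ and viewed, about 12 in all and at most 16, crops included, and the job is handed in when it is done.

```bash
ls; mkdir -p pics; cat > h.py <<'E'
import numpy as np, cv2
from scipy.spatial.transform import Rotation as R
from cell import manip, inverse_kinematics, cams, order
def rotm(o):
    o=np.asarray(o,float)
    return o if o.shape==(3,3) else (R.from_quat(o).as_matrix() if o.size==4 else R.from_rotvec(o).as_matrix())
def shot(name):
    s=manip.state(); c=cams.capture(name)
    if name=='wrist':
        T=np.eye(4);T[:3,:3]=rotm(s['tcp_rot']);T[:3,3]=s['tool_pos'];T=T@np.array(c['T_tool_cam'])
    else:
        T=np.eye(4);T[:3,:3]=rotm(c['orientation']);T[:3,3]=c['position']
    c['T']=T; return c
def slopes(c,uv):
    K=np.array(c['intrinsics']);d=np.array([c['k1'],0,0,0],float)
    return cv2.undistortPointsIter(np.array(uv,float).reshape(-1,1,2),K,d,None,None,(3,50,1e-10)).reshape(-1,2)
def ray(c,uv):
    s=slopes(c,uv);d=np.c_[s,np.ones(len(s))]@c['T'][:3,:3].T
    return c['T'][:3,3],d
def plane(c,uv,z):
    o,d=ray(c,uv);return o+d*((z-o[2])/d[:,2])[:,None]
def cloud(c):
    h,w=c['z_map'].shape;v,u=np.mgrid[:h,:w]
    s=slopes(c,np.c_[u.ravel(),v.ravel()]);z=c['z_map'].ravel()
    P=(np.c_[s,np.ones(len(s))]*z[:,None])@c['T'][:3,:3].T+c['T'][:3,3]
    P[z==0]=np.nan
    return P.reshape(h,w,3)
def save(c,n): cv2.imwrite('pics/'+n+'.png',c['image'])
E
python3 - <<'E'
from h import *
for n in ['scene','top']:
    c=shot(n);save(c,n+'0');print(n,c['position'],c['orientation'],c['intrinsics'],c['k1']);
    np.save(n+'_cloud.npy',cloud(c))
c=shot('wrist');print(c['T_tool_cam'],c['T'])
s=manip.state();print(s)
E
```

```text
pics
scene [1.00789631 0.39754868 0.68658523] [-1.11430415 -2.36951618  1.0276719 ] [[354.12765117   0.         252.42313625]
 [  0.         354.12765117 197.34262825]
 [  0.           0.           1.        ]] -0.09519757025216757
top [ 0.46275758 -0.02072602  1.2669888 ] [-2.18840602  2.19606182 -0.07664936] [[422.4308881    0.         254.6841542 ]
 [  0.         422.4308881  183.49596674]
 [  0.           0.           1.        ]] -0.009267969463364702
[[ 7.51253609e-04 -2.83487633e-01  9.58975598e-01 -1.66674876e-01]
 [ 9.99999690e-01 -1.35002268e-05 -7.87382416e-04 -1.67749107e-03]
 [ 2.36159565e-04  9.58975892e-01  2.83487535e-01 -7.34221003e-02]
 [ 0.00000000e+00  0.00000000e+00  0.00000000e+00  1.00000000e+00]] [[ 0.23964964  0.93123759  0.27452613  0.08984334]
 [ 0.97085568 -0.22908157 -0.07043352  0.67099162]
 [-0.00270146  0.28340462 -0.95899662  0.38384674]
 [ 0.          0.          0.          1.        ]]
{'clock': 0.15, 'joint_pos': array([ 1.29211497e+00,  2.64576275e-01,  1.60506491e+00, -2.08855937e-05,
        1.27371120e+00, -3.69054564e-02]), 'joint_velocities': array([ 1.26862991e-03, -2.89446777e-03, -4.83455125e-03,  4.28049669e-04,
       -4.34639911e-05, -3.35041855e-04]), 'tau': array([ 1.52737768e-03, -5.02847278e+01, -3.57469904e+01,  7.29909819e-02,
        2.49174319e-02, -9.11228221e-05]), 'tool_pos': array([0.16146205, 0.65479195, 0.21727415]), 'tcp_rot': array([ 0.18843848,  1.56270663, -0.19117881]), 'contact_force': array([ 0.21827026,  0.61699253, -0.04620149]), 'moment': array([6.96821383e-05, 2.08847384e-02, 4.58639656e-02]), 'gripper_width': 0.08784970894686282}
```

View pics/scene0.png

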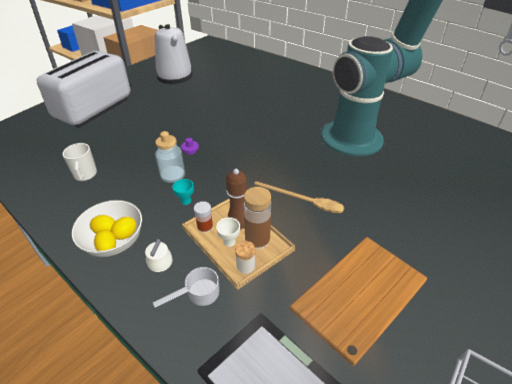

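View pics/top0.png

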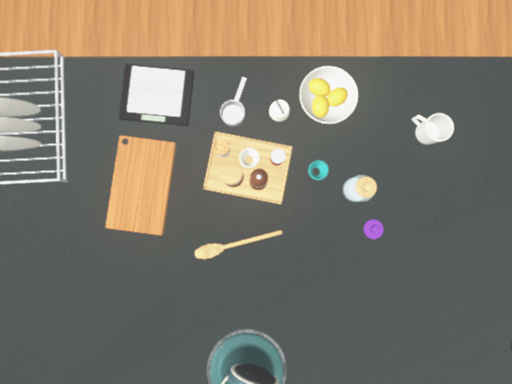

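The scene view shows the jar with its bamboo lid at (170,160). The white funnel is at (228,232) on the tray, the canister at (258,215) and the mill at (237,190). The salt pot is at (246,257), the spice jar at (204,215) and the board at (360,298). The look-alikes are the turquoise funnel (183,190) and the purple lid (190,147). The white funnel and bamboo lid fit the description, so both look-alikes stay where they are.

```bash
python3 - <<'E'
from h import *
np.set_printoptions(precision=4,suppress=True)
P=np.load('top_cloud.npy');im=cv2.imread('pics/top0.png')
def blob(name,u0,u1,v0,v1,zlo,zhi):
    Q=P[v0:v1,u0:u1].reshape(-1,3);m=(Q[:,2]>zlo)&(Q[:,2]<zhi);Q=Q[m]
    if len(Q)<3: print(name,len(Q));return
    (cx,cy),r=cv2.minEnclosingCircle((Q[:,:2]*1000).astype(np.float32))
    print(name,len(Q),'c',cx,cy,'r',r,'zmed',np.median(Q[:,2]),'z max',Q[:,2].max())
blob('can',215,250,160,195,.135,.2)
blob('mill',245,275,165,195,.12,.2)
blob('funnel',237,262,145,172,.045,.09)
blob('salt',212,232,138,162,.05,.1)
blob('spice',268,288,148,168,.05,.1)
blob('lidknob',340,385,170,210,.13,.19)
blob('liddisc',340,385,170,210,.11,.13)
for n,(u0,u1,v0,v1),(a,b) in [('board',(95,185,125,245),(.008,.03)),('tray',(195,300,125,210),(.004,.03))]:
    Q=P[v0:v1,u0:u1].reshape(-1,3);Q=Q[(Q[:,2]>a)&(Q[:,2]<b)]
    r=cv2.minAreaRect((Q[:,:2]*1000).astype(np.float32));print(n,len(Q),r,np.median(Q[:,2]));print(cv2.boxPoints(r))
E
```

```text
can 407 c 563.4224853515625 36.31256103515625 r 30.07080841064453 zmed 0.15555901831067698 z max 0.16186700826208011
mill 264 c 550.0037231445312 -38.142818450927734 r 24.000362396240234 zmed 0.16701560940771842 z max 0.18449646901511474
funnel 91 c 614.4544677734375 -11.495466232299805 r 27.815587997436523 zmed 0.06096226128440407 z max 0.06985298836960907
salt 200 c 644.5771484375 67.41693115234375 r 22.496326446533203 zmed 0.07258647821546749 z max 0.07869608912440618
spice 174 c 617.4907836914062 -93.9323501586914 r 20.750812530517578 zmed 0.07895529670129431 z max 0.08508797741917351
lidknob 77 c 529.5807495117188 -327.9833984375 r 15.585811614990234 zmed 0.14726943206698118 z max 0.1536572738263564
liddisc 281 c 525.5991821289062 -329.48046875 r 28.852556228637695 zmed 0.12408050865559561 z max 0.12995627626561412
board 5404 ((573.07568359375, 330.956298828125), (235.45164489746094, 343.59771728515625), 79.0991439819336) 0.016695034640352602
[[382.1136 247.8436]
 [719.5115 182.8658]
 [764.0377 414.069 ]
 [426.6399 479.0468]]
tray 2999 ((592.6787109375, -7.3624267578125), (257.4603271484375, 306.7037353515625), 2.3544087409973145) 0.00807572885087926
[[ 457.7574  140.5717]
 [ 470.357  -165.8732]
 [ 727.6    -155.2965]
 [ 715.0004  151.1483]]
```

```bash
cat >> h.py <<'E'
def rv(a):
    c,s=np.cos(a),np.sin(a)
    return R.from_matrix(np.array([[0,c,s],[0,s,-c],[-1,0,0]])).as_rotvec()
def circ(P,xy,rad,zlo,zhi):
    """smallest circle round cloud points near xy in a height band"""
    Q=P.reshape(-1,3);Q=Q[(Q[:,2]>zlo)&(Q[:,2]<zhi)&(np.hypot(Q[:,0]-xy[0],Q[:,1]-xy[1])<rad)]
    if len(Q)<5: return None
    (x,y),r=cv2.minEnclosingCircle((Q[:,:2]*1000).astype(np.float32))
    return round(x,1),round(y,1),'r',round(r,1),'n',len(Q),'z p50/p95',np.percentile(Q[:,2],[50,95]).round(4)
E
python3 - <<'E'
from h import *
np.set_printoptions(precision=4,suppress=True)
im=cv2.imread('pics/top0.png');c=shot('top')
hsv=cv2.cvtColor(im,cv2.COLOR_BGR2HSV)
for n,(u0,u1,v0,v1),z in [('board',(95,185,125,245),.018),('tray',(195,300,125,210),.018)]:
    m=np.zeros(im.shape[:2],np.uint8);m[v0:v1,u0:u1]=cv2.inRange(hsv,(5,60,90),(35,255,255))[v0:v1,u0:u1]
    cs,_=cv2.findContours(m,0,2);k=max(cs,key=cv2.contourArea)
    q=plane(c,k.reshape(-1,2),z)[:,:2]*1000
    r=cv2.minAreaRect(q.astype(np.float32));print(n,r,cv2.boxPoints(r).round(0).tolist())
a=np.deg2rad(-10)
print(manip.state()['clock'])
manip.move_linear([0.162,0.655,0.36],rate=.3)
for i,(x,y,z) in enumerate([(.58,.0,.34),(.53,-.33,.34)]):
    manip.move_pose([x,y,z],rv(a))
    w=shot('wrist');save(w,f'w{i}');P=cloud(w);np.save(f'w{i}.npy',P)
    if i==0:
        print('can',circ(P,(.563,.036),.05,.135,.2));print('mill',circ(P,(.55,-.038),.04,.13,.2));print('fun',circ(P,(.614,-.011),.04,.045,.09));print('salt',circ(P,(.645,.067),.03,.05,.09));print('spice',circ(P,(.617,-.094),.03,.05,.09))
    else:
        print('knob',circ(P,(.528,-.329),.04,.135,.2));print('disc',circ(P,(.528,-.329),.045,.112,.13))
    print(manip.state()['clock'],manip.state()['joint_pos'])
a=cv2.imread('pics/w0.png');b=cv2.imread('pics/w1.png')
cv2.imwrite('pics/w01.png',cv2.resize(np.hstack([a,b]),(800,300)))
E
```

```text
board ((539.9886474609375, 308.9775695800781), (176.35650634765625, 283.01397705078125), 82.25334930419922) [[388.0, 241.0], [668.0, 203.0], [692.0, 377.0], [412.0, 415.0]]
tray ((590.68994140625, -7.631500244140625), (240.46751403808594, 179.71768188476562), 78.71056365966797) [[479.0, -108.0], [655.0, -143.0], [702.0, 93.0], [526.0, 128.0]]
0.2
can (565.2, 37.4, 'r', 30.3, 'n', 1853, 'z p50/p95', array([0.1573, 0.1585]))
mill (551.8, -37.2, 'r', 23.8, 'n', 1134, 'z p50/p95', array([0.1681, 0.1817]))
fun (615.5, -11.1, 'r', 27.9, 'n', 402, 'z p50/p95', array([0.0583, 0.0672]))
salt (645.3, 68.0, 'r', 22.6, 'n', 753, 'z p50/p95', array([0.0741, 0.0756]))
spice (618.8, -92.9, 'r', 20.8, 'n', 582, 'z p50/p95', array([0.0802, 0.0816]))
3.6167 [-0.0417  0.0329  1.6467  0.0002  1.4621  0.1316]
knob (526.9, -329.3, 'r', 12.0, 'n', 274, 'z p50/p95', array([0.149 , 0.1503]))
disc (526.7, -329.3, 'r', 28.9, 'n', 1063, 'z p50/p95', array([0.1253, 0.1266]))
4.9333 [-0.5948  0.1186  1.5549  0.0006  1.4681 -0.422 ]
```

View pics/w01.png

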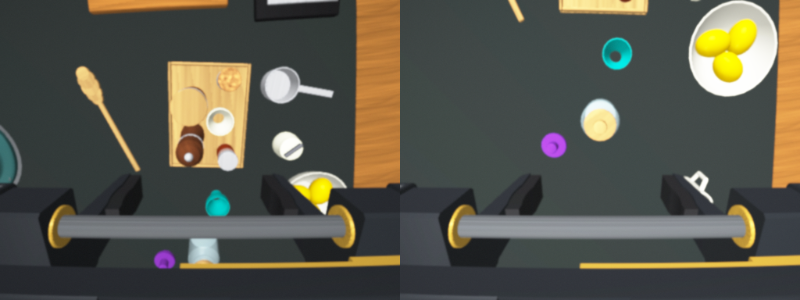

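```bash
cat >> h.py <<'E'
A=np.deg2rad(-10.5)
def go(xy,z,a=A,rate=.25): manip.move_linear([xy[0],xy[1],z],rate=rate,rot=rv(a))
def pick(xy,ztcp,zup,open_,force,a=A,up=None):
    go(xy,zup,a); manip.set_gripper(open_); go(xy,ztcp+.03,a); go(xy,ztcp,a,.08)
    manip.set_gripper(0.0 if open_<.05 else .01,force)
    s=manip.state(); print('grip w',s['gripper_width'],'t',s['clock'])
    go(xy,ztcp+.02,a,.06); go(xy,up or zup,a,.2)
    s=manip.state(); print('held w',s['gripper_width'],'F',s['contact_force'].round(2))
def lower(xy,z,zup,a=A,thr=1.5,low=.004):
    """carry over, lower, feel the support in 1 mm steps"""
    go(xy,zup,a,.25); go(xy,z+.02,a,.2); go(xy,z+.003,a,.04); manip.dwell(.2)
    f0=manip.state()['contact_force'][2]
    for dz in np.arange(.002,-low,-.001):
        go(xy,z+dz,a,.02); f=manip.state()['contact_force'][2]
        if f-f0>thr: break
    print('set at dz',round(dz,4),'df',round(f-f0,2))
def place(xy,z,zup,open_,a=A,**k):
    lower(xy,z,zup,a,**k)
    manip.set_gripper(open_); manip.dwell(.2); zt=manip.state()['tool_pos'][2]
    go(xy,zt+.03,a,.08); go(xy,zup,a,.3); print('t',manip.state()['clock'])
B=np.array([.540,.309]); U=np.array([.991,-.135])
CAN=np.array([.5650,.0374]); MILL=np.array([.5515,-.0372])
BC=B+.095*U; BM=B-.095*U
ZC=.111; ZM=.130   # TCP heights on the tray; +.010 on the board
E
python3 - <<'E'
from h import *
im=cv2.imread('pics/scene0.png')[120:285,140:280];cv2.imwrite('pics/crop.png',cv2.resize(im,None,fx=4,fy=3.6,interpolation=cv2.INTER_CUBIC)[:600])
manip.move_pose([*CAN,.30],rv(A))
pick(CAN,ZC,.25,.088,30)
place(BC,ZC+.010,.25,.088)
c=shot('scene');save(c,'s1')
E
```

```text
grip w 0.06013148755162356 t 8.5333
held w 0.060263656651415885 F [-0.09 -0.16 -3.55]
set at dz 0.0 df 2.66
t 14.9833
```

View pics/crop.png

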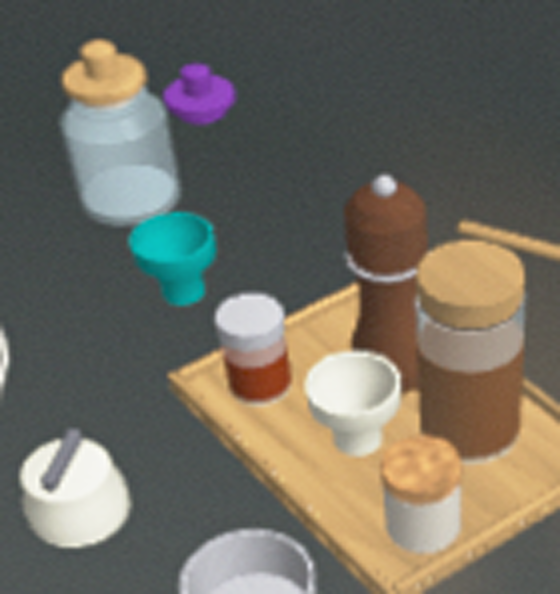

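View pics/s1.png

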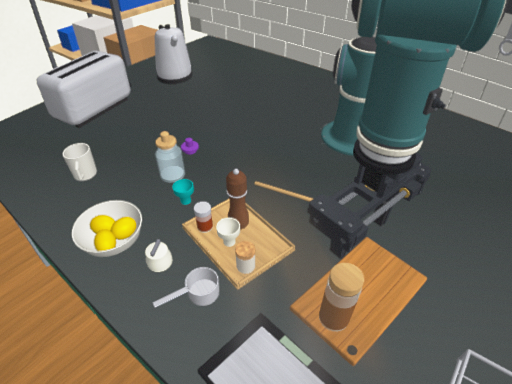

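Crop: the white funnel (355,400) is on the tray between the two pots, with the turquoise one at (172,255) off the tray. The bamboo lid (105,75) is on the jar, with the purple one at (200,95) on the counter. I'll use the white funnel and the bamboo lid. The canister is standing on the board at (340,297) in the scene view.

```bash
python3 - <<'E'
from h import *
pick(MILL,ZM,.26,.088,25)
place(BM,ZM+.010,.26,.088)
c=shot('scene');save(c,'s2')
E
```

```text
grip w 0.0464936931765814 t 18.5583
held w 0.046721048437149686 F [-0.65  0.07 -2.82]
set at dz -0.001 df 6.13
t 25.7417
```

View pics/s2.png

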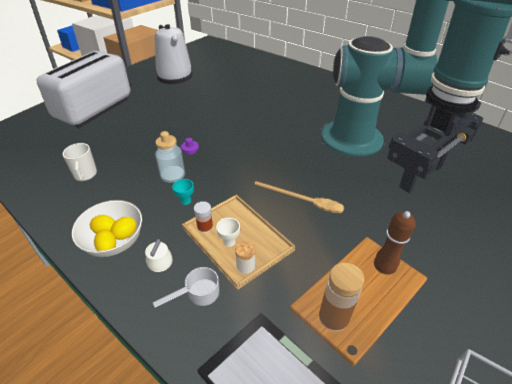

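Both stand on the board, with the canister at (340,297) and the mill at (393,245). The funnel (228,232) hasn't moved. The lid comes next.

```bash
python3 - <<'E'
from h import *
L=np.array([.5268,-.3293]); a=A+np.pi/2
go([.50,.0],.28,A,.3)
manip.move_pose([*L,.28],rv(a))
pick(L,.1285,.25,.045,10,a,up=.27)
c=shot('wrist');save(c,'w2')
place(B,.1285-.085,.27,.045,a)
c=shot('top');save(c,'t2');P=cloud(c)
print('lid',circ(P,B,.045,.03,.09),'can',circ(P,BC,.045,.14,.2),'mill',circ(P,BM,.035,.14,.2))
E
```

```text
grip w 0.0002768061713488107 t 31.7
held w 0.0006028403121294981 F [-0.75  0.62 -0.76]
set at dz 0.0 df 1.86
t 40.725
lid None can (632.4, 294.4, 'r', 30.7, 'n', 469, 'z p50/p95', array([0.1651, 0.1686])) mill (445.5, 320.4, 'r', 24.2, 'n', 312, 'z p50/p95', array([0.1761, 0.1898]))
```

View pics/t2.png

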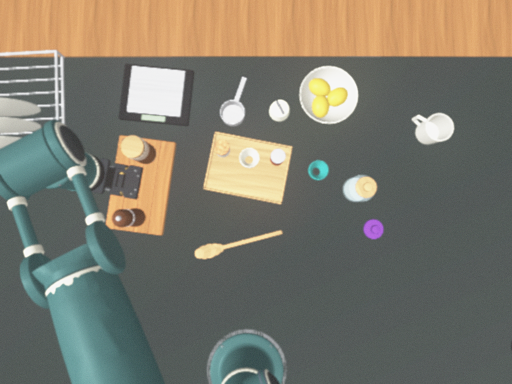

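The top view shows the lid still on the jar at (362,187), so the grip missed and the fingers shut on nothing. I'll take a close look from above the jar.

```bash
python3 - <<'E'
from h import *
a=A+np.pi/2; L=np.array([.5268,-.3293])
manip.move_pose([*L,.28],rv(a))
manip.set_gripper(.045)
go(L,.22,a); manip.dwell(.2)
print(manip.state()['tool_pos'],R.from_rotvec(manip.state()['tcp_rot']).as_matrix().round(3).tolist())
c=shot('wrist');P=cloud(c)
print('knob',circ(P,L,.03,.135,.16));print('disc',circ(P,L,.045,.117,.13),manip.state()['clock'])
w2=cv2.imread('pics/w2.png');cv2.imwrite('pics/w23.png',cv2.resize(np.hstack([w2,c['image']]),(800,300)))
E
```

```text
[ 0.52803932 -0.33010584  0.2225226 ] [[0.003, 0.182, 0.983], [-0.002, 0.983, -0.182], [-1.0, -0.002, 0.004]]
knob (526.9, -329.3, 'r', 11.9, 'n', 572, 'z p50/p95', array([0.1489, 0.1502]))
disc (527.0, -329.7, 'r', 28.9, 'n', 2018, 'z p50/p95', array([0.1252, 0.1263])) 43.9083
```

View pics/w23.png

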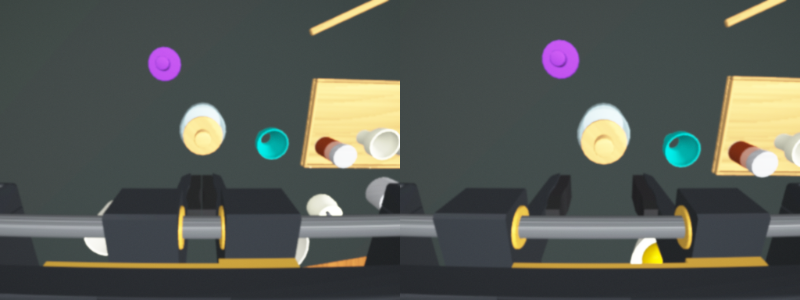

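```bash
cat >> h.py <<'E'
def fb(xy,z,a=A,rate=.03):
    """go, then take out the standing error once"""
    t=np.array([xy[0],xy[1],z]);go(xy,z,a,rate);manip.dwell(.15)
    e=t-manip.state()['tool_pos'];q=t+e;go(q[:2],q[2],a,rate);manip.dwell(.15)
    print('err before',(e*1e3).round(1),'after',((t-manip.state()['tool_pos'])*1e3).round(1));return q
E
python3 - <<'E'
from h import *
a=A+np.pi/2; L=np.array([.5269,-.3295])
go(L,.16,a);q=fb(L,.136,a)
f0=manip.state()['contact_force'][2]
for i in range(12):
    q[2]-=.001; go(q[:2],q[2],a,.02); s=manip.state(); f=s['contact_force'][2]-f0
    if f>1.5: break
print('down',i,s['tool_pos'],'f',f)
q[2]+=.001; go(q[:2],q[2],a,.02)
manip.set_gripper(0.0,15); s=manip.state();print(s['gripper_width'],s['tool_pos'],s['contact_force'].round(2),s['clock'])
E
```

```text
err before [-0.2  0.1 -0.3] after [ 0.2 -0.1  0.3]
down 11 [ 0.52665745 -0.32932933  0.1235972 ] f -0.17569839617089406
0.02260561918517369 [ 0.52669498 -0.32933778  0.12467597] [-0.59 -0.43  0.63] 49.5167
```

```bash
python3 - <<'E'
from h import *
a=A+np.pi/2; L=np.array([.5267,-.3293])
go(L,.145,a,.06);go(L,.27,a,.25)
s=manip.state();print('held',s['gripper_width'])
if s['gripper_width']>.015:
    place(B,.1247-.085,.27,.045,a)
    go([.50,.0],.28,A,.3)
    c=shot('top');save(c,'t3');P=cloud(c)
    print('lid',circ(P,B,.045,.03,.09),'can',circ(P,BC,.045,.14,.2),'mill',circ(P,BM,.035,.14,.2))
    print('jar top',circ(P,L,.05,.10,.14), 'fun',circ(P,(.6155,-.011),.045,.045,.09))
E
```

```text
held 0.022389362293776045
set at dz -0.001 df 6.54
t 58.3917
lid (537.9, 306.3, 'r', 29.4, 'n', 317, 'z p50/p95', array([0.0393, 0.064 ])) can (632.6, 294.7, 'r', 30.7, 'n', 470, 'z p50/p95', array([0.1653, 0.1686])) mill (445.4, 319.7, 'r', 23.7, 'n', 313, 'z p50/p95', array([0.1752, 0.1894]))
jar top (525.2, -329.2, 'r', 26.6, 'n', 110, 'z p50/p95', array([0.1122, 0.1167])) fun None
```

```bash
python3 - <<'E'
from h import *
F=np.array([.6157,-.0111]);J=np.array([.5269,-.3294])
pick(F,.038,.22,.088,10,A,up=.24)
place(J,.111,.24,.088,A,thr=1.2,low=.007)
go([.50,-.1],.30,A,.3)
c=shot('scene');save(c,'s4');P=cloud(shot('top'))
print('fun',circ(P,J,.05,.125,.16),manip.state()['clock'])
E
```

```text
grip w 0.05556462770590011 t 63.475
held w 0.055265644853250535 F [-0.89 -0.37 -1.32]
set at dz 0.0 df 2.74
t 70.5583
fun (525.5, -329.5, 'r', 28.1, 'n', 79, 'z p50/p95', array([0.1363, 0.1404])) 71.6
```

View pics/s4.png

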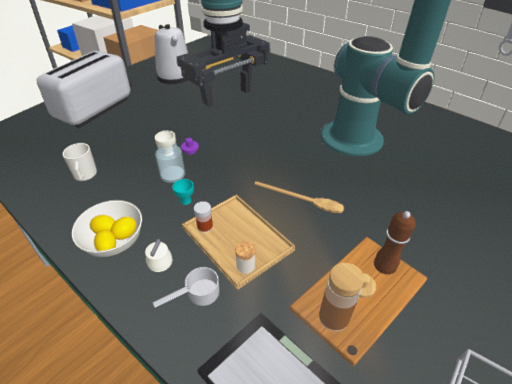

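The funnel is seated in the jar at (167,145), with its collar at the expected height. The lid is on the board behind the canister. Next the mill goes back, then the canister.

```bash
python3 - <<'E'
from h import *
manip.move_pose([*BM,.30],rv(A))
pick(BM,ZM+.010,.27,.088,25)
place(MILL,ZM,.27,.088)
pick(BC,ZC+.010,.27,.088,30)
place(CAN,ZC,.27,.088)
manip.move_pose([.58,.0,.34],rv(np.deg2rad(-10)))
manip.dwell(.2)
w=shot('wrist');P=cloud(w)
print('can',circ(P,(.563,.036),.05,.135,.2));print('mill',circ(P,(.55,-.038),.04,.13,.2));print('salt',circ(P,(.645,.067),.03,.05,.09));print('spice',circ(P,(.617,-.094),.03,.05,.09))
manip.move_linear([.45,0,.38],rate=.3)
c=shot('scene');save(c,'s5');P=cloud(shot('top'))
print('fun',circ(P,(.527,-.329),.05,.125,.16),'lid',circ(P,B,.045,.03,.09),manip.state()['clock'])
E
```

```text
grip w 0.046640688159815744 t 75.4333
held w 0.04668234750459061 F [-0.17  0.49 -3.08]
set at dz -0.001 df 6.43
t 82.7833
grip w 0.06059465736931248 t 86.2167
held w 0.06000453661848994 F [ 0.03  0.02 -5.08]
set at dz 0.0 df 3.03
t 92.9667
can (564.5, 37.3, 'r', 30.3, 'n', 1885, 'z p50/p95', array([0.1574, 0.1586]))
mill (551.4, -37.4, 'r', 23.9, 'n', 1154, 'z p50/p95', array([0.168 , 0.1818]))
salt (645.5, 68.2, 'r', 22.5, 'n', 768, 'z p50/p95', array([0.0742, 0.0756]))
spice (618.7, -92.9, 'r', 20.9, 'n', 599, 'z p50/p95', array([0.0802, 0.0816]))
fun (525.6, -329.7, 'r', 28.2, 'n', 99, 'z p50/p95', array([0.1366, 0.1415])) lid (538.5, 306.2, 'r', 29.0, 'n', 317, 'z p50/p95', array([0.0394, 0.0639])) 94.3333
```

View pics/s5.png

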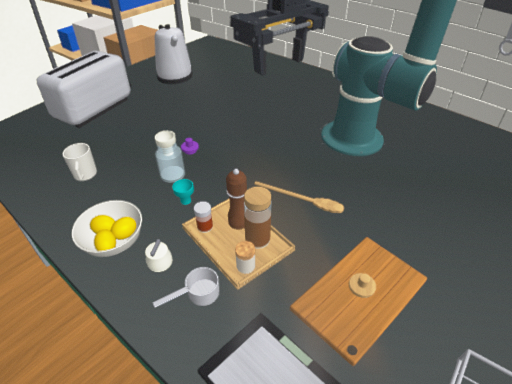

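The final view shows the canister (258,215) and the mill (237,190) back on their spots. The lid is on the board at (362,285), the funnel is in the jar at (167,145), and the gripper is clear.

```bash
python3 -c "
from h import *
order.close_job()"
```

```text
the job is handed in; nothing more can be done
```

The job is done and handed in at about 94 s of the 141 s allowed, with no verdict reported. I stood the canister and mill on the board, laid the lid between them and set the funnel in the jar's mouth. Then I put the mill and the canister back.

**Last checks:**

| Item | Result |
|---|---|
| Canister, mill and both pots | within 1 mm of where they started |
| Funnel | collar top at 0.14 m as expected for seated, within about 1 mm of the jar mouth's centre |
| Lid | flat on the board, near its centre |
| Gripper | clear of everything |

**Missed grip:** my first try at the lid closed on nothing because the fingers were too high on the knob. A closer look and a grip a few millimetres lower worked.

**Disagreement:** the top and wrist cameras differed by about 1–2 mm throughout, which is within the stated calibration. I used the wrist camera's values.

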